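# Tip two nuts out of a notched tray into a catch box

## Robot

A 7-joint arm with a two-finger parallel gripper is mounted at the origin on the work surface; the furniture and walls round the work are solid. World frame = base frame: x ahead of the robot, y to its left, z up, the work surface at z = 0. Lengths are in m, angles in degrees, forces in N, time in s.
With the tool pointing down it reaches from about 0.4 to 0.9 m from the base axis. Payload 5.5 kg.
Tool frame: the origin (TCP) lies on the centre line of the jaws, within the pads' length; the fingertips stand 25 mm ahead of it and the grasp point (between the pads) lies 6 mm ahead of it (arm.tcp_to_tips is the distance from the TCP to the fingertips, in m); z points along the fingers, y is the line along which they close (so a half turn about z gives the same grasp; the last joint's range is limited). The gripper opens to 92 mm and grips with 3 to 60 N. Pads are 19 mm wide; open, the fingers measure 130 mm over their backs; the gripper's body (75 mm by 190 mm) begins 47 mm behind the grasp point.
Start: joints at [-48.919, 28.699, -24.465, 88.831, 12.651, 65.22, -12.049], TCP at [0.285, 0.584, 0.252] pointing down, gripper open.
Joint ranges: [-164.97, 164.97], [-17.58, 116.51], [-87.97, 89.64], [11.32, 138.91], [-80.73, 260.73], [10.89, 115.49], [-147.41, 147.41]. Speed limits (degrees/s): [147.25, 147.25, 180, 180, 180, 180, 180].

## Interface

Orientations are given as a 3x3 rotation matrix whose columns are the frame's x, y, z axes.
In Python, from cell import arm, camera, workorder gives the robot as it stands.
- The arm moves only by the tool servo_tool, never from a script. Its argument "targets" is text: rows parted by semicolons, each of 7 numbers parted by spaces: the turn, a rotation vector about the tool's x, y, z in degrees, then the shift along the tool's x, y, z in cm, then the finger opening in cm, from 0 to 9.18. A call has 1 to 8 rows; each row is the pose to reach, as a shift and turn from the pose commanded when the call began, along the tool's axes at that moment; what a row does not reach only later rows make up. A row lasts 1/12 s, in which the tool goes at most 41.7 mm and 7.16 degrees, less where a joint would pass 70% of its speed; a pose out of reach is approached as far as the arm can. A call with a gripper value outside its range is refused whole. The fingers move at their own pace and stop on an object; the grip force is fixed at half the most. Time passes only in rows, so rows that repeat a pose let the fingers close. It gives the time, the measured TCP pose, the force, the opening and the grip force at its end, in the units of the state.
- arm.get_state(): the state, without advancing time (a new reading comes with each control period).
- camera(name): name is "scene" or "top"; returns a dict with "pixels" (420x560x3 uint8, blue, green, red), "intrinsics" (3x3 intrinsics, pixels), "k1" (the pictures are not rectified: a ray, as slopes to the right and down, at radius r is drawn at 1 + k1 r^2 times it, then the intrinsics apply), "R" (3x3) and "t" (3): a world point X has camera coordinates R X + t. Camera axes: x right, y down, z forward; pixel columns grow to the right and rows downward; lengths in m; the calibration is good to about 2 mm. A picture is of the moment at which its call begins. There is no depth.
- workorder.close_job(): hands the job in; it is judged then, once.
The state is a dict: "time_s": time; "qpos": joint angles; "qd": joint speeds; "tau": joint torques, N m; "tool_pos": TCP position; "eef_rot": TCP orientation; "force": force on the tool from outside, world axes, zero at the start; "moment": the same for the moment, N m; "gripper_width": finger opening in m; "finger_force": force on a finger pad.
Only numpy, scipy, OpenCV 4.12 (cv2) and the standard library are available. Lean on these libraries where they do the work, as an engineer would, in place of code of your own. Each camera call takes 0.05 s, during which the arm holds its last target. There are 200 camera calls.

## Task

Empty the small aluminium tipping tray: slide the open plywood box under the tray's corner notch, then raise the black grip at the opposite corner so that both hex nuts slide out through the notch into the box. Lower the tray back to level and let go; leave the box standing flat on the bench with both nuts in it, and do not grasp the nuts with the gripper.

Things in the scene. Friction and masses are not known exactly. Their poses are not given: they have to be found in the camera images.
- tray: Aluminium tray 150 mm square, hinged on a fixed stand. Origin: hinge pin, 105 mm up; x along the diagonal, notch to grip; z up. Floor z 12 mm, rims to 26. Notch 72 wide, lip ends x -57. Grip: black bar, dia. 22, 34 long along y, at (165, 0, 36); pinch its ends, it turns in the fingers. Lift: tips about -y, 0 to 0.8 rad (0.7: lip at 75 mm); 0.35 kg, falls back. Stand x > -10: keep the box clear.
- catch_box: Loose open plywood box, 140 x 120 x 50 mm high, 8 mm walls, 0.25 kg. Origin: centre of underside; x along the 140 mm, z up. Grip tongue on the -x end: 16 mm thick (y), x -70 to -111, z 10 to 50 mm, free on both sides, to pinch from above. It catches the nuts best at the tray's yaw (tongue away from the stand), its origin 90 mm from the hinge pin on the tray's -x side.
- nut_1: Steel hex nut, 30 mm across, 13 mm thick, 30 g, lying flat in the tray; the tray is polished, so a nut slides at a tilt of 7 to 25 degrees, and 40 degrees empties it within a second. Origin: centre of its underside.
- nut_2: The second hex nut in the tray, the same: steel, 30 mm across, 13 mm thick, 30 g. Origin: centre of its underside.

How it is judged:
By the outcome, as a careful person would: the job done as asked, in the order asked, and still so for the second after the job is handed in, with the robot touching nothing.
It also fails if it takes over 58 s, if anything falls off the work surface, if the arm or the gripper's body presses on something with over 40 N, if the wrist force passes 120 N, or if a joint passes its speed limit or range.

## Working session

There is one attempt and no reset: what is moved stays moved. The work goes in short steps, Python scripts to look and compute and a tool call to move; the robot and the scene stay as the last step left them, time stands still between calls to the robot, and variables do not carry over. Pictures are saved under pics/ and viewed, at most 11 in all, crops included, and the job is handed in when it is done.

Besides the shell and the picture viewer there is one more tool, called after ">>>" as name(argument=value, ...), one argument or row to a line, values as JSON. servo_tool: Moves the arm, as the interface text tells. Its arguments: {"type":"object","properties":{"targets":{"type":"string"}},"required":["targets"]}

```bash
mkdir -p pics; ls
python3 - <<'E'
from cell import arm,camera,workorder
import cv2,numpy as np
for n in("scene","top"):
    c=camera(n); cv2.imwrite(f"pics/{n}0.png",c["pixels"]); print(n,c["intrinsics"],c["k1"],c["R"],c["t"])
s=arm.get_state(); print(s, arm.tcp_to_tips)
E
```

```text
pics
scene [[543.5702807    0.         269.92872754]
 [  0.         543.5702807  212.49461525]
 [  0.           0.           1.        ]] -0.03386625573285628 [[-0.86283655 -0.50543575  0.00691227]
 [-0.36050266  0.60571858 -0.70932562]
 [ 0.35433164 -0.61452396 -0.70484707]] [0.40798923 0.29518121 0.69186359]
top [[462.90621979   0.         283.86180952]
 [  0.         462.90621979 212.70391137]
 [  0.           0.           1.        ]] 0.00763465289134469 [[-0.01879269 -0.99959686 -0.02128265]
 [-0.9823882   0.02241872 -0.18550157]
 [ 0.18590392  0.01742176 -0.98241346]] [-0.08441362  0.54432413  0.86085584]
{'time_s': 0.1, 'qpos': array([-48.91788171,  28.74949585, -24.45315334,  88.88474883,
        12.65308034,  65.21764842, -12.04849559]), 'qd': array([-0.00613992, -0.16714608,  0.01636677, -0.27754989,  0.01279818,
       -0.0828975 ,  0.03512102]), 'tau': array([-1.07071863e-02, -5.67870426e+01, -5.83809972e+00, -2.79916102e+01,
       -6.89306762e-02,  2.40298617e-02,  1.87791483e-05]), 'tool_pos': array([0.2847657 , 0.58366909, 0.25077401]), 'eef_rot': array([[-8.98805371e-01,  4.38347230e-01, -7.82051461e-04],
       [ 4.38347926e-01,  8.98804072e-01, -1.52850352e-03],
       [ 3.28957540e-05, -1.71663781e-03, -9.99998526e-01]]), 'force': array([-0.25787101, -0.12447234,  0.2108399 ]), 'moment': array([0.0395889 , 0.030473  , 0.01792454]), 'finger_force': 0.0, 'gripper_width': 0.09184589063613278} 0.025
```

View pics/top0.png

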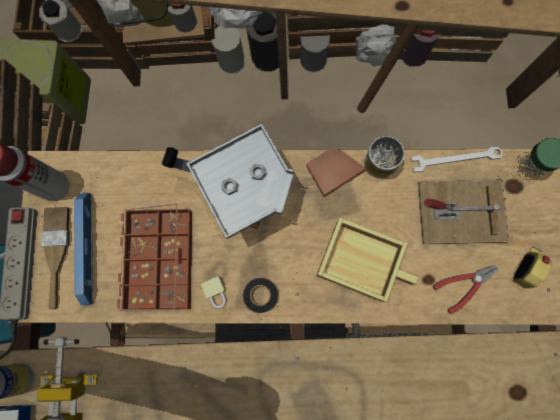

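View pics/scene0.png

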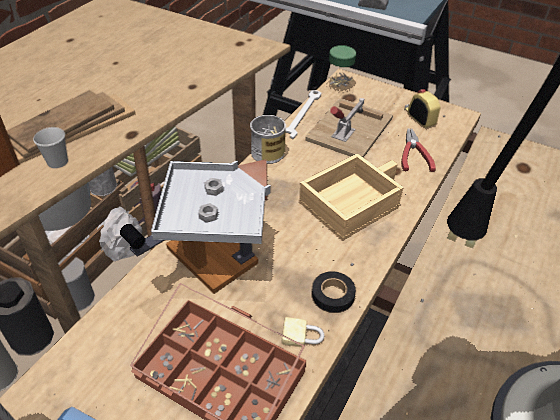

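The top view shows the tray centred near (240,180), with the notch at (292,183) and the grip at (170,157). The box is near (363,260) with its tongue at (408,278). A reddish sheet or block lies at (335,170), close to where the box has to go.

```bash
cat > h.py <<'E'
import cv2,numpy as np
from cell import arm,camera,workorder
def undist(c,uv):
    K=c["intrinsics"]; d=np.array([c["k1"],0,0,0.])
    return cv2.undistortPoints(np.float64(uv).reshape(-1,1,2),K,d).reshape(-1,2)
def ray(c,uv):
    n=undist(c,uv); R=c["R"]; return -R.T@c["t"], np.c_[n,np.ones(len(n))]@R
def plane(c,uv,z):
    o,d=ray(c,uv); return o+d*((z-o[2])/d[:,2])[:,None]
def tri(a,ua,b,ub):
    o1,d1=ray(a,[ua]);o2,d2=ray(b,[ub]); s=np.linalg.lstsq(np.c_[d1[0],-d2[0]],o2-o1,rcond=None)[0]
    p,q=o1+s[0]*d1[0],o2+s[1]*d2[0]; return (p+q)/2,np.linalg.norm(p-q)
def proj(c,X):
    return cv2.projectPoints(np.float64(X).reshape(-1,1,3),cv2.Rodrigues(c["R"])[0],c["t"],c["intrinsics"],np.array([c["k1"],0,0,0.]))[0].reshape(-1,2)
E
python3 - <<'E'
from h import *
a=camera("top");b=camera("scene")
def big(c,x0,y0,w,h,k): return cv2.resize(c["pixels"][y0:y0+h,x0:x0+w],None,fx=k,fy=k,interpolation=cv2.INTER_CUBIC)
cv2.imwrite("pics/t1.png",big(a,155,110,266,200,3)); cv2.imwrite("pics/s1.png",big(b,110,140,300,200,2.6))
E
```

```text
(no output)
```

View pics/t1.png

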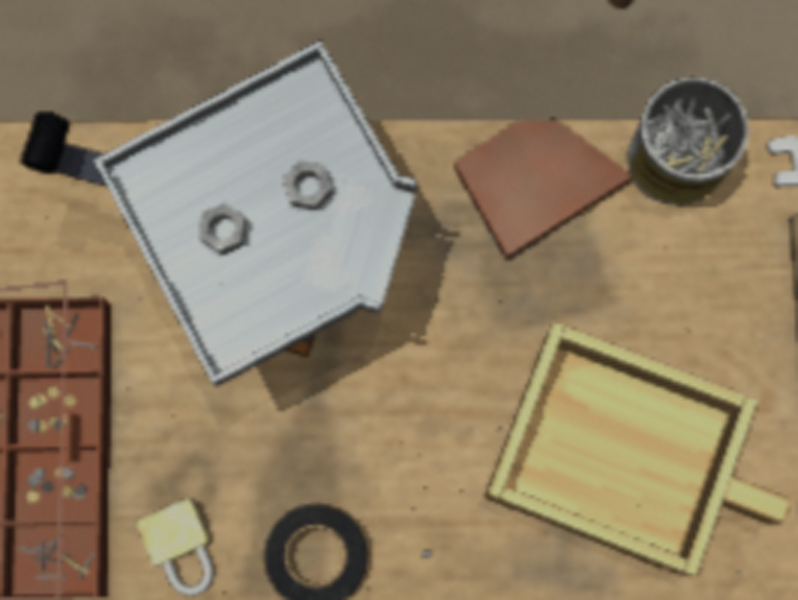

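View pics/s1.png

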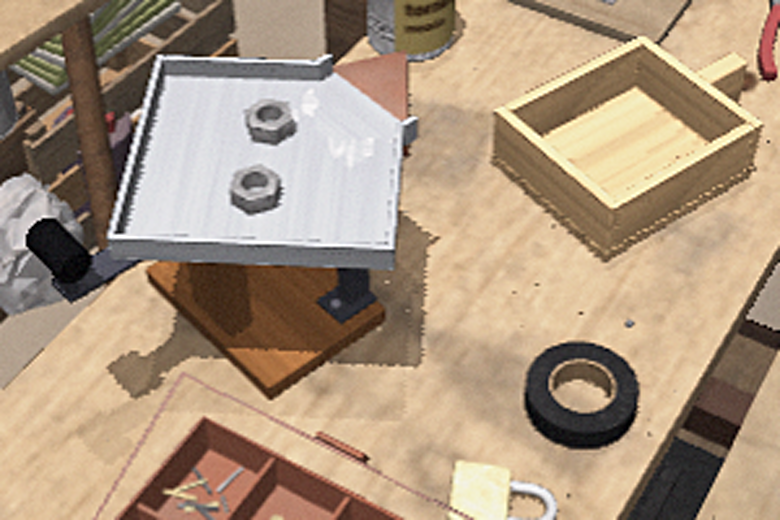

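The crop confirms the layout. The grip bar is at full-image (170,157) top and (133,236) scene. The box's outer corners are clear, and the red sheet at about (335,170) looks thin, like a square of sandpaper. Next I'll measure.

Run:
```python
from h import *
np.set_printoptions(precision=4,suppress=True)
a=camera("top");b=camera("scene")
T=lambda L:[((u+.5)/3+155-.5,(v+.5)/3+110-.5) for u,v in L]
S=lambda L:[((u+.5)/2.6+110-.5,(v+.5)/2.6+140-.5) for u,v in L]
rim=plane(a,T([(100,162),(320,44),(215,382),(412,187),(378,305)]),.131); print("rim",rim)
print("sides",np.linalg.norm(rim[0]-rim[1]),np.linalg.norm(rim[0]-rim[2]))
# grip centroid by dark mask
def dark(c,x0,y0,x1,y1):
    m=(c["pixels"][y0:y1,x0:x1].max(2)<40).astype(np.uint8); n,l,s,ce=cv2.connectedComponentsWithStats(m); i=1+s[1:,4].argmax(); return ce[i]+[x0,y0],s[i]
ga,gb=dark(a,158,142,186,172),dark(b,115,220,148,255); print(ga,gb,tri(a,ga[0],b,gb[0]))
rs=S([(110,240),(398,250),(158,60)]); 
for i,j in((0,0),(1,2),(2,1)): print("tri rim",i,j,tri(a,T([(100,162),(320,44),(215,382)])[i] if 0 else T([(100,162),(320,44),(215,382)])[[0,1,2][i]],b,rs[{0:0,1:2,2:1}[i]]))
B=plane(a,T([(557,325),(753,402),(692,572),(490,495),(788,502),(778,522)]),.05); print("box",B,np.linalg.norm(B[0]-B[1]),np.linalg.norm(B[1]-B[2]),B[:4].mean(0))
bs=S([(497,112),(643,40),(762,128),(612,208)])
print("boxtri",[tri(a,u,b,v) for u,v in zip(T([(557,325),(753,402),(692,572),(490,495)]),[bs[0],bs[1],bs[2],bs[3]])])
print("sheet",plane(a,T([(455,165),(520,120),(552,118),(632,180),(510,258)]),0.))
print("edge back",plane(a,T([(10,122),(600,122)]),0.), "can",plane(a,T([(692,130)]),.06))
print("stand base corner", plane(a,T([(305,352)]),.015), plane(b,S([(270,390),(385,315),(150,270)]),.015))
```

```text
rim [[ 0.6226  0.0769  0.131 ]
 [ 0.6952 -0.0584  0.131 ]
 [ 0.4855  0.0059  0.131 ]
 [ 0.6021 -0.1134  0.131 ]
 [ 0.5298 -0.0915  0.131 ]]
sides 0.15355510996661453 0.15441226537789252
(array([171.0658, 158.0617]), array([  5,   6,  18,  20, 243], dtype=int32)) (array([132.3511, 236.8571]), array([  5,   4,  25,  29, 413], dtype=int32)) (array([0.6323, 0.1067, 0.138 ]), np.float64(0.0009079446819000586))
tri rim 0 0 (array([0.6239, 0.0779, 0.1264]), np.float64(0.00039006722075778045))
tri rim 1 2 (array([ 0.6964, -0.0583,  0.1269]), np.float64(0.0007578633587589269))
tri rim 2 1 (array([0.4842, 0.0056, 0.1288]), np.float64(0.0033747791696711786))
box [[ 0.5294 -0.2061  0.05  ]
 [ 0.4762 -0.3298  0.05  ]
 [ 0.3696 -0.2843  0.05  ]
 [ 0.4202 -0.1588  0.05  ]
 [ 0.4121 -0.3476  0.05  ]
 [ 0.3996 -0.3404  0.05  ]] 0.13464360774762227 0.11597532560167233 [ 0.4488 -0.2448  0.05  ]
boxtri [(array([ 0.5301, -0.2066,  0.0455]), np.float64(0.00018536589070090235)), (array([ 0.4761, -0.3311,  0.0455]), np.float64(0.0013521291921312492)), (array([ 0.3681, -0.2858,  0.0446]), np.float64(0.0030288933995830224)), (array([ 0.4207, -0.1587,  0.0498]), np.float64(0.0011269007512049762))]
sheet [[ 0.6543 -0.1443  0.    ]
 [ 0.6862 -0.1913  0.    ]
 [ 0.6871 -0.214   0.    ]
 [ 0.6402 -0.2681  0.    ]
 [ 0.5862 -0.1807  0.    ]]
edge back [[ 0.6941  0.1724  0.    ]
 [ 0.6833 -0.2477  0.    ]] can [[ 0.6565 -0.2994  0.06  ]]
stand base corner [[ 0.5208 -0.0385  0.015 ]] [[ 0.544   0.0517  0.015 ]
 [ 0.5153 -0.0332  0.015 ]
 [ 0.6651  0.012   0.015 ]]
```

Run:
```python
from h import *
np.set_printoptions(precision=4,suppress=True)
a=camera("top");b=camera("scene")
T=lambda L:[((u+.5)/3+155-.5,(v+.5)/3+110-.5) for u,v in L]
for z in(0,.01,.02,.05): print(z,(proj(b,plane(a,T([(455,165),(632,180),(510,258)]),z))-[200,110])*5)
cv2.imwrite("pics/s2.png",cv2.resize(b["pixels"][110:220,200:340],None,fx=5,fy=5,interpolation=cv2.INTER_CUBIC))
```

```text
0 [[125.2457 436.9992]
 [327.3345 266.6206]
 [332.3104 443.6445]]
0.01 [[130.049  420.6506]
 [331.3721 251.7316]
 [336.6272 427.2479]]
0.02 [[134.9332 404.0293]
 [335.4783 236.5908]
 [341.016  410.5783]]
0.05 [[150.0907 352.4609]
 [348.2253 189.593 ]
 [354.6325 358.8625]]
```

View pics/s2.png

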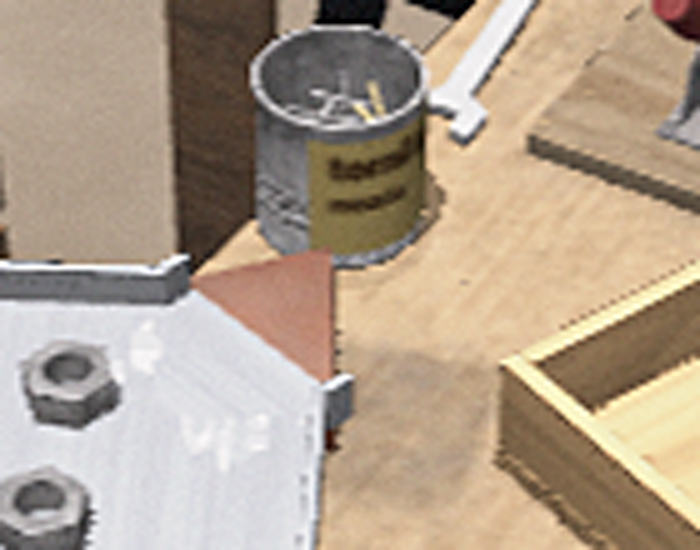

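The sheet's corners fit z≈0, so it is thin. The box yaw (67°) is already close to the tray's (about 72.8°), so I'll keep the box near 66° and offset it slightly to mostly miss the sheet.

```bash
cat >> h.py <<'E'
from scipy.spatial.transform import Rotation as Ro
def goal(p,yaw=None):
    """rows numbers to bring TCP to p (world m), tool down, tool y at yaw deg"""
    s=arm.get_state(); R=s["eef_rot"]; P=s["tool_pos"]
    sh=R.T@(np.array(p)-P)*100; rv=np.zeros(3)
    if yaw is not None:
        c,q=np.cos(np.radians(yaw)),np.sin(np.radians(yaw)); y=np.array([c,q,0]); z=np.array([0,0,-1.]); G=np.c_[np.cross(y,z),y,z]
        rv=Ro.from_matrix(R.T@G).as_rotvec(degrees=True)
    print("t",round(s["time_s"],2),"pos",P.round(4),"F",s["force"].round(1),"w",round(s["gripper_width"],4),"yawy",np.degrees(np.arctan2(R[1,1],R[0,1])).round(1),"q7",s["qpos"][6].round(1))
    print("turn",rv.round(2),"shift",sh.round(2))
E
python3 - <<'E'
from h import *
b=camera("scene"); print("lamp base",plane(b,[(470,235),(555,20)],0),plane(b,[(555,20)],.3))
goal([.5,.3,.28],-23); goal([.5,.3,.28],157)
E
```

```text
lamp base [[ 0.23250803 -0.28379455  0.        ]
 [ 0.25200336 -1.25936027  0.        ]] [[ 0.23527479 -0.51955927  0.3       ]]
t 0.45 pos [0.2849 0.5842 0.2516] F [-0.2  0.3 -0.5] w 0.0916 yawy 64.0 q7 -12.1
turn [-1.0e-02  0.0e+00  8.7e+01] shift [-31.79 -16.11  -2.83]
t 0.45 pos [0.2849 0.5842 0.2516] F [-0.2  0.3 -0.5] w 0.0916 yawy 64.0 q7 -12.1
turn [-0.0e+00 -1.0e-02 -9.3e+01] shift [-31.79 -16.11  -2.83]
```

Run:
```python
from h import *
np.set_printoptions(precision=3,suppress=True)
a=camera("top");b=camera("scene"); print("cams",-a["R"].T@a["t"],-b["R"].T@b["t"])
for z in(0,.1,.2,.3,.4,.5,.6,.7):
    for uv in((470,225),(515,120)):
        p=plane(b,[uv],z); print(z,uv,p[0],proj(a,p)[0], (a["R"]@p[0]+a["t"])[2])
```

```text
cams [ 0.373 -0.112  0.945] [0.213 0.453 0.694]
0 (470, 225) [ 0.239 -0.308  0.   ] [396.654 368.41 ] 0.8999776194495673
0 (515, 120) [ 0.242 -0.682  0.   ] [592.187 364.145] 0.8939673420450898
0.1 (470, 225) [ 0.236 -0.198  0.1  ] [345.862 380.03 ] 0.8029484162269873
0.1 (515, 120) [ 0.238 -0.519  0.1  ] [532.697 375.929] 0.797803901722005
0.2 (470, 225) [ 0.232 -0.089  0.2  ] [281.133 394.889] 0.7059192130044072
0.2 (515, 120) [ 0.234 -0.355  0.2  ] [457.143 390.973] 0.7016404613989202
0.3 (470, 225) [0.228 0.021 0.3  ] [195.724 414.583] 0.6088900097818271
0.3 (515, 120) [ 0.23  -0.192  0.3  ] [357.852 410.878] 0.6054770210758355
0.4 (470, 225) [0.224 0.13  0.4  ] [ 77.597 441.983] 0.5118608065592469
0.4 (515, 120) [ 0.225 -0.028  0.4  ] [221.189 438.53 ] 0.5093135807527507
0.5 (470, 225) [0.221 0.24  0.5  ] [-97.199 482.864] 0.4148316033366669
0.5 (515, 120) [0.221 0.135 0.5  ] [ 20.075 479.751] 0.41315014042966586
0.6 (470, 225) [0.217 0.349 0.6  ] [-384.926  550.981] 0.3178024001140869
0.6 (515, 120) [0.217 0.299 0.6  ] [-309.216  548.546] 0.31698670010658103
0.7 (470, 225) [0.213 0.459 0.7  ] [-961.495  690.06 ] 0.22077319689150676
0.7 (515, 120) [0.213 0.462 0.7  ] [-968.741  690.396] 0.22082325978349626
```

The black post in the scene view could be part of the arm or a lamp near it. I'll check by comparing views after the first move, which goes outward and away from it.

>>> servo_tool(
  targets="0 0 7 -4 -2 -1 9.1; 0 0 14 -8 -4 -1.5 9.1; 0 0 21 -12 -6 -2 9.1; 0 0 28 -16 -8 -2.5 9.1; 0 0 35 -20 -10 -2.8 9.1; 0 0 42 -24 -12 -2.8 9.1; 0 0 49 -28 -14 -2.8 9.1; 0 0 56 -31.8 -16 -2.8 9.1",
)

```text
time_s: 1.22
tool_pos: [0.487, 0.3191, 0.2803]
eef_rot: [[-0.133, 0.991, 0.001], [0.991, 0.133, 0.001], [0.001, 0.001, -1.0]]
force: [0.9, 0.7, 0.2]
gripper_width: 0.091
finger_force: 0.0
```

Run:
```python
from h import *
b=camera("scene");cv2.imwrite("pics/s3.png",b["pixels"]); goal([.5,.0,.28],-23)
```

```text
t 1.27 pos [0.494  0.3091 0.2801] F [ 5.7 -6.7 -1.6] w 0.0912 yawy 6.6 q7 -31.0
turn [ 0.32  0.27 29.55] shift [-30.78  -2.93   0.18]
```

View pics/s3.png

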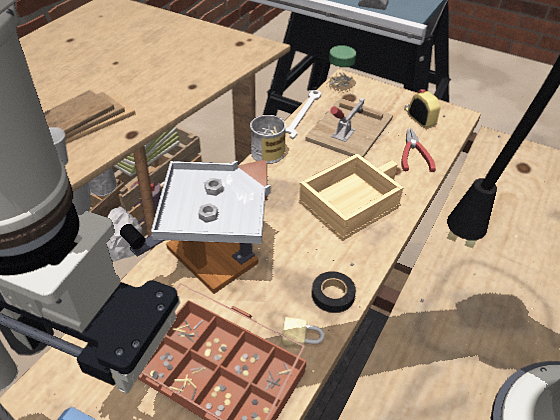

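The post is static and does not appear in the top view, so it is not part of the arm. I'll carry on at larger radius with modest steps and watch the force.

>>> servo_tool(
  targets="0 0 5 -3 -0.3 0 9.1; 0 0 10 -6 -0.6 0 9.1; 0 0 14 -9 -0.9 0 9.1; 0 0 18 -12 -1.2 0 9.1; 0 0 22 -15 -1.5 0 9.1; 0 0 26 -18 -1.8 0 9.1; 0 0 29 -21 -2.1 0 9.1; 0 0 29.5 -24 -2.4 0 9.1",
)

```text
time_s: 1.93
tool_pos: [0.4954, 0.0787, 0.2799]
eef_rot: [[0.368, 0.93, 0.001], [0.93, -0.368, 0.0], [0.0, 0.0, -1.0]]
force: [0.2, 0.9, -0.0]
gripper_width: 0.0911
finger_force: 0.0
```

Run:
```python
from h import *
b=camera("scene");p=b["pixels"];print("lamp dark px",(p[150:240,445:500].max(2)<60).sum(), (cv2.imread("pics/scene0.png")[150:240,445:500].max(2)<60).sum(),(cv2.absdiff(p,cv2.imread("pics/scene0.png"))[0:240,430:].max(2)>40).sum()); goal([.413,-.3295,.15],-23)
print(arm.get_state()["qpos"].round(0))
```

```text
lamp dark px 2208 2227 0
t 1.98 pos [0.4958 0.0711 0.2799] F [-0.6 -5.3 -0.9] w 0.0909 yawy -22.0 q7 -32.9
turn [0.11 0.2  1.04] shift [-40.2    7.28  13.14]
[-14.  10.   3. 109.  -0.  61. -33.]
```

>>> servo_tool(
  targets="0 0 0 -3.5 0.6 0.5 9.1; 0 0 0 -7 1.2 1 9.1; 0 0 0 -10.5 1.8 1.5 9.1; 0 0 0 -14 2.4 2 9.1; 0 0 0 -17.5 3 2.5 9.1; 0 0 0 -21 3.6 3 9.1; 0 0 0 -24.5 4.2 3.5 9.1; 0 0 0 -28 5 4 9.1",
)

```text
time_s: 2.65
tool_pos: [0.439, -0.2002, 0.2398]
eef_rot: [[0.365, 0.931, 0.001], [0.931, -0.365, 0.0], [0.0, 0.001, -1.0]]
force: [1.5, 0.2, -0.8]
gripper_width: 0.0909
finger_force: 0.0
```

Run:
```python
from h import *
b=camera("scene");p=b["pixels"];print("lamp dark px",(p[150:240,445:500].max(2)<60).sum(),(cv2.absdiff(p,cv2.imread("pics/scene0.png"))[0:240,430:].max(2)>40).sum()); goal([.413,-.3295,.10],-23)
```

```text
lamp dark px 2230 581
t 2.7 pos [ 0.4367 -0.2082  0.2393] F [-1.3 -6.4 -0. ] w 0.0911 yawy -21.9 q7 3.6
turn [0.08 0.25 1.11] shift [-12.08   2.3   13.98]
```

>>> servo_tool(
  targets="0 0 0.5 -3 0.6 3 9.1; 0 0 1 -6 1.2 6 9.1; 0 0 1 -9 1.8 9 9.1; 0 0 1 -11.5 2.2 11.5 9.1; 0 0 1 -12 2.3 13 9.1; 0 0 1 -12 2.3 13.5 9.1; 0 0 1 -12 2.3 13.5 9.1",
)

```text
time_s: 3.28
tool_pos: [0.4162, -0.318, 0.1033]
eef_rot: [[0.383, 0.924, -0.003], [0.924, -0.383, 0.002], [0.001, -0.003, -1.0]]
force: [1.0, -0.1, -0.1]
gripper_width: 0.0909
finger_force: 0.0
```

Run:
```python
from h import *
b=camera("scene");p=b["pixels"];cv2.imwrite("pics/s4.png",p); goal([.413,-.3295,.038],-23)
```

```text
t 3.33 pos [ 0.4173 -0.3178  0.1045] F [0.  0.3 0.8] w 0.0911 yawy -22.4 q7 21.9
turn [-0.07 -0.06  0.57] shift [-1.25  0.06  6.64]
```

View pics/s4.png

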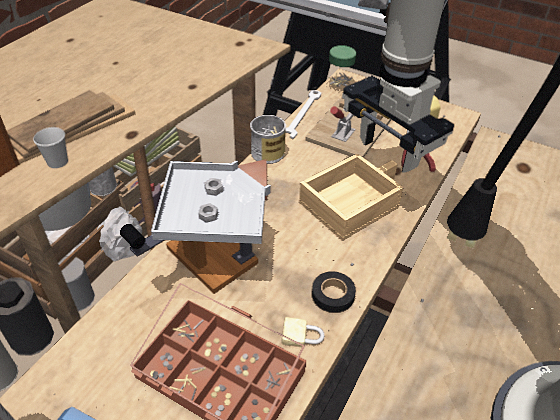

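The gripper straddles the tongue at about (385,165) in the scene view, clear of the pliers. I'll descend.

>>> servo_tool(
  targets="0 0 0.6 -1 0.1 1 6; 0 0 0.6 -1.2 0.1 2.5 6; 0 0 0.6 -1.2 0.1 4 6; 0 0 0.6 -1.2 0.1 5.5 6; 0 0 0.6 -1.2 0.1 6.5 6; 0 0 0.6 -1.2 0.1 6.6 6; 0 0 0.6 -1.2 0.1 6.6 6",
)

```text
time_s: 3.92
tool_pos: [0.4135, -0.3304, 0.0387]
eef_rot: [[0.392, 0.92, 0.0], [0.92, -0.392, 0.0], [0.0, -0.0, -1.0]]
force: [-0.3, -0.1, 0.9]
gripper_width: 0.0603
finger_force: 0.0
```

>>> servo_tool(
  targets="0 0 0 0 0 0 1; 0 0 0 0 0 0 1; 0 0 0 0 0 0 1; 0 0 0 0 0 0 1; 0 0 0 0 0 0 1; 0 0 0 0 0 0 1; 0 0 0 0 0 0 1; 0 0 0 0 0 0 1",
)

```text
time_s: 4.58
tool_pos: [0.4133, -0.3307, 0.0387]
eef_rot: [[0.392, 0.92, 0.0], [0.92, -0.392, -0.0], [0.0, 0.0, -1.0]]
force: [-0.2, -0.6, 0.8]
gripper_width: 0.0163
finger_force: 30.0
```

Run:
```python
from h import *
goal([.514,-.2185,.040],-24); print(arm.get_state()["finger_force"])
```

```text
t 4.58 pos [ 0.4133 -0.3307  0.0387] F [-0.2 -0.6  0.8] w 0.0163 yawy -23.1 q7 25.1
turn [ 0.01 -0.    0.9 ] shift [14.27  4.87 -0.12]
30.0002583861351
```

>>> servo_tool(
  targets="0 0 0 0 0 -0.15 1; 0 0 0 1 0.3 -0.15 1; 0 0 0 3 1 -0.15 1; 0 0 0.3 5 1.7 -0.15 1; 0 0 0.5 7 2.4 -0.15 1; 0 0 0.7 9 3.1 -0.15 1; 0 0 0.8 11 3.8 -0.15 1; 0 0 0.9 12 4.2 -0.15 1",
)

```text
time_s: 5.25
tool_pos: [0.5009, -0.2327, 0.0397]
eef_rot: [[0.403, 0.915, 0.0], [0.915, -0.403, 0.002], [0.002, -0.001, -1.0]]
force: [0.2, 0.4, -3.8]
gripper_width: 0.0157
finger_force: 30.0
```

Run:
```python
from h import *
a=camera("top");cv2.imwrite("pics/t5.png",cv2.resize(a["pixels"][110:310,155:421],None,fx=3,fy=3,interpolation=cv2.INTER_CUBIC)); goal([.5132,-.2213,.040],-24)
```

```text
t 5.3 pos [ 0.5022 -0.2317  0.0398] F [ 1.9  2.1 -2.4] w 0.0158 yawy -23.7 q7 11.1
turn [ 0.   -0.16  0.33] shift [ 1.39  0.59 -0.02]
```

View pics/t5.png

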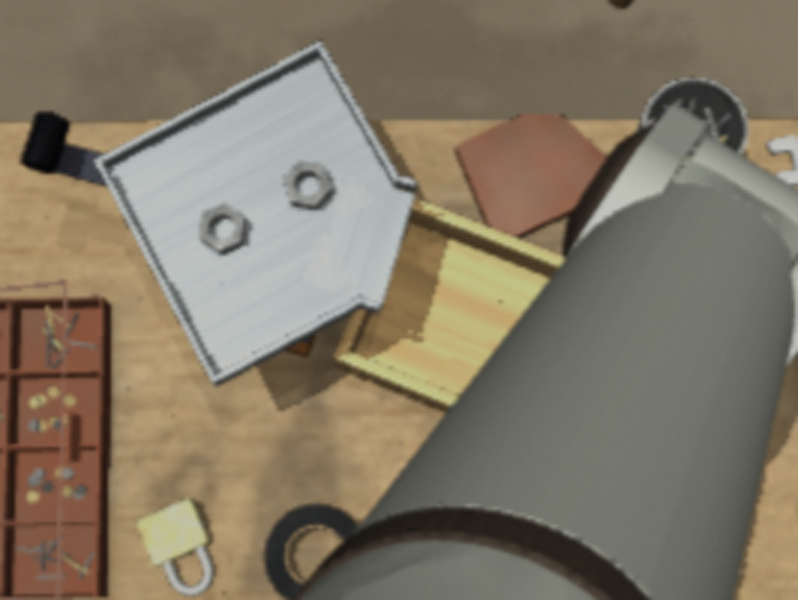

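The box front is under the notch. The red sheet has been nudged about 9 mm: its left corner went from crop (455,165) to (457,150). It still lies well on the bench, so I'll keep the remaining sideways motion small.

>>> servo_tool(
  targets="0 0 0 0.4 0.1 0 1; 0 0 0.1 0.8 0.2 0 1; 0 0 0.2 1.2 0.4 0 1; 0 0 0.3 1.4 0.4 0.05 1; 0 0 0.3 1.4 0.4 0.1 1; 0 0 0.3 1.4 0.4 0.1 1",
)

```text
time_s: 5.8
tool_pos: [0.5079, -0.2261, 0.0391]
eef_rot: [[0.412, 0.911, -0.0], [0.911, -0.412, -0.0], [-0.0, -0.0, -1.0]]
force: [0.3, -0.5, -2.5]
gripper_width: 0.0162
finger_force: 30.0
```

>>> servo_tool(
  targets="0 0 0 0 0 0 4; 0 0 0 0 0 0 5; 0 0 0 0 0 0 5; 0 0 0 0 0 0 5; 0 0 0 0 0 -1 5; 0 0 0 0 0 -3 5; 0 0 0 0 0 -6 5; 0 0 0 0 0 -9 5",
)

```text
time_s: 6.47
tool_pos: [0.5075, -0.2254, 0.1302]
eef_rot: [[0.412, 0.911, -0.002], [0.911, -0.412, 0.0], [-0.0, -0.002, -1.0]]
force: [2.1, 0.0, 0.7]
gripper_width: 0.05
finger_force: 0.0
```

Run:
```python
from h import *
print(arm.get_state()["qpos"].round(0)); goal([.55,-.22,.25],-17.2)
```

```text
[  7.  27.  18. 109. -11.  46.   7.]
t 6.47 pos [ 0.5075 -0.2254  0.1302] F [2.1 0.  0.7] w 0.05 yawy -24.3 q7 6.7
turn [-0.1   0.01 -7.11] shift [  2.24   3.63 -11.99]
```

>>> servo_tool(
  targets="0 0 0 0 0 -3 6; 0 0 0 0 0 -6 6; 0 0 -2 1 1 -9 6; 0 0 -4 3 2 -12 6; 0 0 -6 6 3 -12 6; 0 0 -7 9 3.5 -12 6; 0 0 -7 13 4 -12 6; 0 0 -7 17 4 -12 6",
)

```text
time_s: 7.13
tool_pos: [0.6157, -0.0871, 0.2507]
eef_rot: [[0.3, 0.954, 0.002], [0.954, -0.3, -0.001], [-0.0, 0.002, -1.0]]
force: [1.0, -0.5, 0.2]
gripper_width: 0.0599
finger_force: 0.0
```

Run:
```python
from h import *
goal([.632,.1086,.22],-17.2)
```

```text
t 7.13 pos [ 0.6157 -0.0871  0.2507] F [ 1.  -0.5  0.2] w 0.0599 yawy -17.5 q7 -6.0
turn [ 0.13  0.   -0.25] shift [19.16 -4.32  3.06]
```

>>> servo_tool(
  targets="0 0 0 3 -0.7 0.3 6; 0 0 0 6.5 -1.5 0.6 6; 0 0 0 10 -2.3 1 6; 0 0 0 13.5 -3.1 1.5 6; 0 0 0 16.5 -3.8 2 6; 0 0 0 18.5 -4.3 2.5 6; 0 0 0 18.5 -4.3 3 6; 0 0 0 18.5 -4.3 3 6",
)

```text
time_s: 7.8
tool_pos: [0.6276, 0.1043, 0.2185]
eef_rot: [[0.294, 0.956, -0.002], [0.956, -0.294, -0.0], [-0.001, -0.002, -1.0]]
force: [-0.2, -0.4, -0.0]
gripper_width: 0.0602
finger_force: 0.0
```

Run:
```python
from h import *
goal([.632,.1086,.147],-17.2)
a=camera("top");b=camera("scene")
k=cv2.resize(a["pixels"][110:310,155:421],None,fx=2,fy=2,interpolation=cv2.INTER_CUBIC); l=cv2.resize(b["pixels"][110:310,90:356],None,fx=2,fy=2,interpolation=cv2.INTER_CUBIC)
cv2.imwrite("pics/m6.png",cv2.resize(np.hstack([k[:,:400],l[:,:400]]),None,fx=1,fy=1))
```

```text
t 7.8 pos [0.6276 0.1043 0.2185] F [-0.2 -0.4 -0. ] w 0.0602 yawy -17.1 q7 -23.8
turn [-0.09  0.03  0.11] shift [0.55 0.3  7.15]
```

View pics/m6.png

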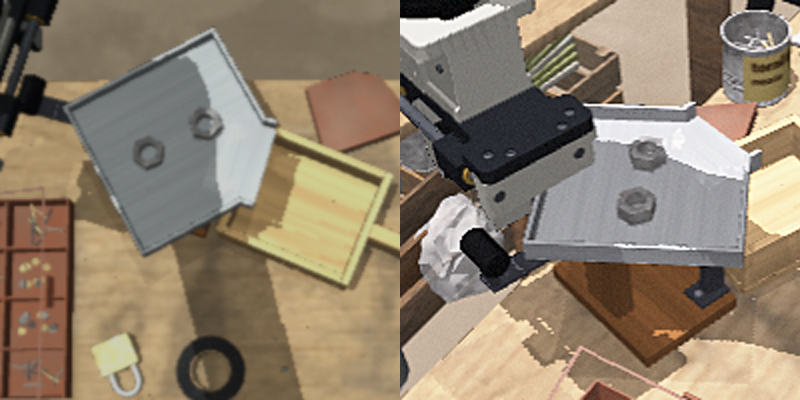

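The box is centred under the notch with about 10 mm of inner margin each side. The red sheet lies beside it, not under it, and the gripper is above the bar. I'll descend and pinch.

>>> servo_tool(
  targets="0 0 0 0.3 0.2 1 6; 0 0 0 0.5 0.3 2.5 6; 0 0 0 0.5 0.3 4 6; 0 0 0 0.5 0.3 5.5 6; 0 0 0 0.5 0.3 6.7 6; 0 0 0 0.5 0.3 7.1 6; 0 0 0 0.5 0.3 7.1 6",
)

```text
time_s: 8.48
tool_pos: [0.6323, 0.1051, 0.1467]
eef_rot: [[0.299, 0.954, -0.002], [0.954, -0.299, -0.001], [-0.002, -0.002, -1.0]]
force: [-0.5, -0.2, 0.5]
gripper_width: 0.0601
finger_force: 0.0
```

>>> servo_tool(
  targets="0 0 0 0 0 0 5; 0 0 0 0 0 0 4.5; 0 0 0 0 0 0 4; 0 0 0 0 0 0 3; 0 0 0 0 0 0 3; 0 0 0 0 0 0 3; 0 0 0 0 0 0 3; 0 0 0 0 0 0 3",
)

```text
time_s: 9.15
tool_pos: [0.633, 0.1065, 0.1489]
eef_rot: [[0.297, 0.955, 0.0], [0.955, -0.297, 0.001], [0.001, 0.0, -1.0]]
force: [-3.1, 0.7, 5.8]
gripper_width: 0.0342
finger_force: 30.0
```

Run:
```python
from h import *
goal([.632,.1086,.147],-17.2); s=arm.get_state(); print(s["finger_force"])
p=s["tool_pos"]-[0,0,.006]; e=np.array([.296,.955]); n=p[:2]-[.5833,-.049]; print("grip in tray x,z",n@e,p[2]-.105, "lat",n@[-.955,.296])
th0=0; 
for d in range(0,46,3):
    t=np.radians(d); x=165*np.cos(t)-36*np.sin(t)-165; z=165*np.sin(t)+36*np.cos(t)-36
    print(d,"toolx %.2f toolz %.2f"%(x/10,-z/10))
```

```text
t 9.15 pos [0.633  0.1065 0.1489] F [-3.1  0.7  5.8] w 0.0342 yawy -17.3 q7 -23.2
turn [ 0.   -0.03 -0.09] shift [ 0.17 -0.15  0.19]
30.00085026025772
grip in tray x,z 0.16325137010562052 0.03788419013855458 lat -0.0013954773498061138
0 toolx 0.00 toolz -0.00
3 toolx -0.21 toolz -0.86
6 toolx -0.47 toolz -1.70
9 toolx -0.77 toolz -2.54
12 toolx -1.11 toolz -3.35
15 toolx -1.49 toolz -4.15
18 toolx -1.92 toolz -4.92
21 toolx -2.39 toolz -5.67
24 toolx -2.89 toolz -6.40
27 toolx -3.43 toolz -7.10
30 toolx -4.01 toolz -7.77
33 toolx -4.62 toolz -8.41
36 toolx -5.27 toolz -9.01
39 toolx -5.94 toolz -9.58
42 toolx -6.65 toolz -10.12
45 toolx -7.38 toolz -10.61
```

Pinched at 34 mm opening, as expected. I'll lift along the hinge arc.

>>> servo_tool(
  targets="0 0 0 -0.2 0 -0.9 3; 0 0 0 -0.5 0 -1.7 3; 0 0 0 -0.8 0 -2.5 3; 0 0 0 -1.1 0 -3.35 3; 0 0 0 -1.5 0 -4.15 3; 0 0 0 -1.9 0 -4.9 3; 0 0 0 -2.4 0 -5.7 3; 0 0 0 -2.9 0 -6.4 3",
)

```text
time_s: 9.82
tool_pos: [0.624, 0.0778, 0.213]
eef_rot: [[0.298, 0.955, -0.0], [0.955, -0.298, -0.0], [-0.0, -0.0, -1.0]]
force: [0.9, 0.1, -3.7]
gripper_width: 0.034
finger_force: 30.0
```

>>> servo_tool(
  targets="0 0 0 -0.5 0 -0.7 3; 0 0 0 -1.1 0 -1.4 3; 0 0 0 -1.7 0 -2.0 3; 0 0 0 -2.4 0 -2.6 3; 0 0 0 -3.1 0 -3.2 3; 0 0 0 -3.7 0 -3.7 3; 0 0 0 -3.7 0 -3.7 3; 0 0 0 -3.7 0 -3.7 3",
)

```text
time_s: 10.48
tool_pos: [0.613, 0.0424, 0.2493]
eef_rot: [[0.298, 0.955, -0.0], [0.955, -0.298, -0.001], [-0.001, -0.0, -1.0]]
force: [-1.4, -0.7, -3.1]
gripper_width: 0.034
finger_force: 30.0
```

>>> servo_tool(
  targets="0 0 0 0 0 0 3; 0 0 0 0 0 0 3; 0 0 0 0 0 0 3; 0 0 0 0 0 0 3; 0 0 0 0 0 0 3; 0 0 0 0 0 0 3; 0 0 0 0 0 0 3; 0 0 0 0 0 0 3",
)

```text
time_s: 11.15
tool_pos: [0.6132, 0.043, 0.2489]
eef_rot: [[0.298, 0.955, -0.001], [0.955, -0.298, -0.0], [-0.0, -0.0, -1.0]]
force: [-2.6, -3.1, -2.6]
gripper_width: 0.0338
finger_force: 30.0
```

Run:
```python
from h import *
goal([.633,.1065,.1489],-17.3); print(arm.get_state()["finger_force"])
a=camera("top");b=camera("scene")
k=cv2.resize(a["pixels"][110:310,200:400],None,fx=2,fy=2,interpolation=cv2.INTER_CUBIC); l=cv2.resize(b["pixels"][110:310,170:370],None,fx=2,fy=2,interpolation=cv2.INTER_CUBIC)
cv2.imwrite("pics/m7.png",np.hstack([k,l]))
```

```text
t 11.15 pos [0.6132 0.043  0.2489] F [-2.6 -3.1 -2.6] w 0.0338 yawy -17.3 q7 -18.9
turn [-0.02  0.03 -0.01] shift [ 6.66  0.01 10.  ]
29.999593198299408
```

View pics/m7.png

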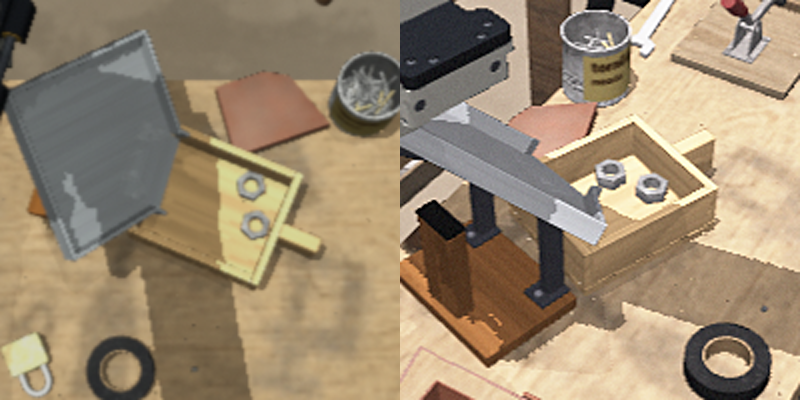

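Both nuts lie in the box, at (250,185) and (255,225) in the left panel, and the tray is empty. I'll lower it back along the arc.

>>> servo_tool(
  targets="0 0 0 0.6 0 0.5 3; 0 0 0 1.3 0 1.1 3; 0 0 0 2 0 1.7 3; 0 0 0 2.6 0 2.3 3; 0 0 0 3.2 0 3.0 3; 0 0 0 3.7 0 3.7 3; 0 0 0 4.2 0 4.4 3; 0 0 0 4.7 0 5.2 3",
)

```text
time_s: 11.92
tool_pos: [0.6276, 0.0893, 0.1966]
eef_rot: [[0.297, 0.955, 0.0], [0.955, -0.297, 0.001], [0.001, 0.0, -1.0]]
force: [-2.9, -1.2, 0.7]
gripper_width: 0.0337
finger_force: 30.0
```

>>> servo_tool(
  targets="0 0 0 0.4 0 0.75 3; 0 0 0 0.8 0 1.55 3; 0 0 0 1.1 0 2.4 3; 0 0 0 1.4 0 3.2 3; 0 0 0 1.7 0 4.0 3; 0 0 0 1.8 0 4.5 3; 0 0 0 1.9 0 4.8 3; 0 0 0 1.9 0 4.8 3",
)

```text
time_s: 12.58
tool_pos: [0.6331, 0.107, 0.1496]
eef_rot: [[0.297, 0.955, 0.0], [0.955, -0.297, 0.001], [0.001, -0.0, -1.0]]
force: [-2.4, 2.4, 4.1]
gripper_width: 0.0339
finger_force: 30.0
```

Run:
```python
from h import *
goal([.633,.1065,.1489],-17.3)
```

```text
t 12.58 pos [0.6331 0.107  0.1496] F [-2.4  2.4  4.1] w 0.0339 yawy -17.3 q7 -23.2
turn [-0.01 -0.05  0.03] shift [-0.05  0.    0.07]
```

>>> servo_tool(
  targets="0 0 0 0 0 0.05 3.6; 0 0 0 0 0 0.05 4.5; 0 0 0 0 0 0.05 5.5; 0 0 0 0 0 0.05 6.2; 0 0 0 0 0 0.05 6.2; 0 0 0 0 0 0.05 6.2; 0 0 0 0 0 -0.5 6.2; 0 0 0 0 0 -1.5 6.2",
)

```text
time_s: 13.25
tool_pos: [0.6321, 0.106, 0.1634]
eef_rot: [[0.297, 0.955, -0.002], [0.955, -0.297, -0.001], [-0.001, -0.002, -1.0]]
force: [1.2, 0.7, 0.8]
gripper_width: 0.0619
finger_force: 0.0
```

>>> servo_tool(
  targets="0 0 0 0 0 -2 6.2; 0 0 0 0 0 -4 6.2; 0 0 0 0 0 -6 6.2; 0 0 0 0 0 -8 6.2; 0 0 0 0 0 -10 6.2; 0 0 0 2 0 -11 6.2; 0 0 0 4 0 -12 6.2; 0 0 0 4 0 -12 6.2",
)

```text
time_s: 13.92
tool_pos: [0.6466, 0.1502, 0.2882]
eef_rot: [[0.293, 0.956, 0.006], [0.956, -0.293, 0.005], [0.007, 0.004, -1.0]]
force: [-0.3, 1.2, 0.6]
gripper_width: 0.0621
finger_force: 0.0
```

Run:
```python
from h import *
goal([.633,.1065,.1489],-17.3)
a=camera("top");b=camera("scene")
k=cv2.resize(a["pixels"][110:310,155:355],None,fx=2,fy=2,interpolation=cv2.INTER_CUBIC); l=cv2.resize(b["pixels"][110:310,130:330],None,fx=2,fy=2,interpolation=cv2.INTER_CUBIC)
cv2.imwrite("pics/m8.png",np.hstack([k,l]))
```

```text
t 13.92 pos [0.6466 0.1502 0.2882] F [-0.3  1.2  0.6] w 0.0621 yawy -17.0 q7 -27.9
turn [ 0.24 -0.38  0.29] shift [-4.67 -0.08 13.9 ]
```

View pics/m8.png

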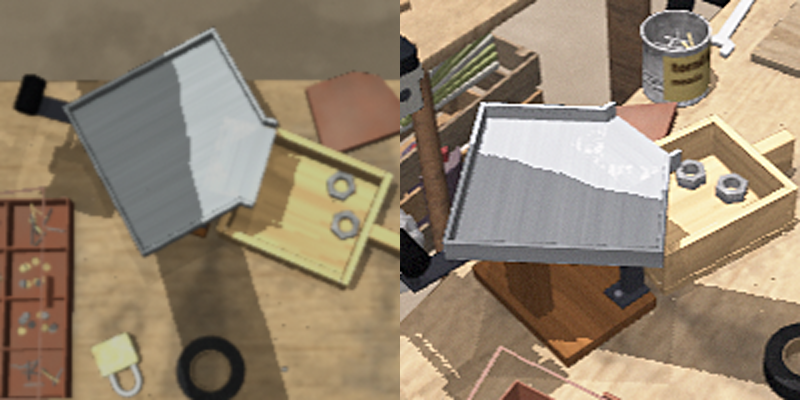

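The tray is level and empty. Both nuts are in the box, at (341,185) and (345,225), the box is standing flat, and the gripper is clear. I'll hand the job in.

```bash
python3 -c "
from cell import workorder
print(workorder.close_job())"
```

```text
the job is handed in; nothing more can be done
None
```

Job handed in at about 14 s: both nuts are in the box, which stands flat under the notch, and the tray is back level and released; sliding the box in nudged the red sheet beside it about 9 mm, and it stayed on the bench.

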